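Unlock the blue fresh-water hatch

TASK

Unlock the blue fresh-water hatch on the coffee counter: first swing its red keeper fully aside, out of the bolt's way, then slide the steel bolt fully back out of its staple until it stops, and let go. Leave the grey waste-water box's latch, the mug, the jar and the bowl as they are.

Things in the scene. Friction and masses are not known exactly. Their poses are not given: they have to be found in the camera images.
- fresh_box: The box to unlock: a low white box, fixed to the counter, 160 x 220 x 60 mm (x, y, z), with a BLUE hatch in its top. Origin: centre of its underside; z up. On top, along the box's own y axis (x = 0): staple at y = -93 mm, bolt in the middle, keeper pivot (vertical axis) at y = +85 mm. The latch parts lie 60 to 72 mm above the counter, staple and guide (y = -58 mm) reach 76 mm; only the two posts stand higher.
- keeper (a joint): Red keeper, a flat bar 50 mm long, 20 mm wide, that turns about the vertical pivot at (0, 85) mm of the fresh box. Value in rad: 0 = closed, bar pointing from the pivot along the box's -y, its end standing before the end of the bolt (the bolt can then move only a few mm); grows as it swings towards the box's -x side (clockwise from above); stop at 1.57 = fully aside, bar along the box's -x. Stiff (about 1 N at its post), stays where left. Starts between 0 and 0.1.
- keeper_post (a point): Round upright red post on the keeper, 14 mm diameter, standing from 72 to 114 mm above the counter, 38 mm from the pivot. The point lies on its axis at 98 mm height. Grip or push it here.
- bolt (a joint): Steel bolt, 18 mm wide, that slides along the box's +y to unlock. Value in m: 0 = fully locked, stop at 0.040 = fully back. It is out of the staple from about 0.022. Takes about 2 N, stays where left. Starts between 0 and 0.005.
- bolt_post (a point): Round upright black post on the bolt, 14 mm diameter, standing from 72 to 114 mm above the counter, at x = 0, y = -30 mm + bolt value in the fresh box's frame. The point lies on its axis at 98 mm height. Grip or push it here.
- waste_keeper (a joint): The same red keeper on the GREY-hatched waste-water box, an otherwise identical box beside the blue one. Leave alone. Same meaning of values.
- waste_bolt (a joint): The same bolt on the grey-hatched waste-water box. Leave alone. Same meaning of values.
- mug: White mug, 80 mm diameter, 90 mm high, loose, beyond the boxes. Origin: centre of its underside. Leave alone.
- jar: Amber jar with green cap, 72 mm diameter, 130 mm high, loose, beyond the boxes. Origin: centre of its underside. Leave alone.
- bean_bowl: Steel bowl, 100 mm diameter, 40 mm high, loose, beyond the boxes. Origin: centre of its underside. Leave alone.

How it is judged:
By the outcome, as a careful person would: the job done as asked, in the order asked, and still so for the second after the job is handed in, with the robot touching nothing.
It also fails if it takes over 40 s, if anything falls off the work surface, if the arm or the gripper's body presses on something with over 40 N, if the wrist force passes 120 N, or if a joint passes its speed limit or range.

ROBOT

A 7-joint arm with a two-finger parallel gripper is mounted at the origin on the work surface. World frame = base frame: x ahead of the robot, y to its left, z up, the work surface at z = 0. Lengths are in m, angles in rad, forces in N, time in s.
With the tool pointing down it reaches from about 0.425 to 0.925 m from the base axis. Payload 6.8 kg.
Tool frame: the origin (TCP) lies midway between the tips of the shut fingers; the grasp point (between the pads) lies 19 mm behind it; z points along the fingers, y is the line along which they close (so a half turn about z gives the same grasp; the last joint's range is limited). The gripper opens to 88 mm and grips with 3 to 60 N. Pads are 20 mm wide; open, the fingers measure 115 mm over their backs; the gripper's body (75 mm by 178 mm) begins 61 mm behind the grasp point.
Start: joints at [-1.209, 0.477, 0.022, 1.555, -0.011, 1.109, -0.083], TCP at [0.306, 0.602, 0.223] pointing down, gripper open.
Joint ranges: [-2.96, 2.96], [-0.34, 2.1], [-1.41, 1.46], [0.24, 2.44], [-1.37, 4.51], [0.17, 1.92], [-2.96, 2.96]. Speed limits (rad/s): [2.39, 2.39, 3.14, 3.14, 3.14, 3.14, 3.14].

INTERFACE

Orientations are given as a unit quaternion [x, y, z, w].
In Python, from rig import robot gives the robot as it stands. The module is installed in compiled form; this text tells all that it offers.
- The arm moves only by the tool carry_out, never from a script. Its arguments are lists of equal length, an entry for each row: "slide": the shift along the tool's x, y, z as a fraction of full scale, a list of three; "angular": the turn, a rotation vector about the tool's x, y, z as a fraction of full scale, a list of three; "gripper": the opening, from 0 (shut) to 1 (fully open). In form: {"slide": [[dx, dy, dz], ...], "angular": [[wx, wy, wz], ...], "gripper": [gripper, ...]}. A call has 1 to 20 rows; each row is the pose to reach, as a shift and turn from the pose commanded when the call began, along the tool's axes at that moment; what a row does not reach only later rows make up. Full scale, the value 1, is 0.3 m for a shift and 90 degrees for a turn. A row lasts 1/12 s, in which the tool goes at most 41.7 mm and 7.16 degrees, less where a joint would pass 70% of its speed; a pose out of reach is approached as far as the arm can. A call with a number of a shift or a turn outside -1 to 1 is refused whole. A call with a gripper value outside its range is refused whole. The fingers move at their own pace and stop on an object; "force" is the grip in N (left out, the last holds). Time passes only in rows, so rows that repeat a pose let the fingers close. It gives the time, the measured TCP pose, the force, the opening and the grip force at its end, in the units of the state.
- robot.get_state(): the state, without advancing time (a new reading comes with each control period).
- robot.read_camera(name): name is "side" or "top"; returns the picture (384x512x3 uint8, red, green, blue); there is no depth.
- robot.camera_info(name): a dict with "vertical_fov" (degrees; the focal length in pixels is half the picture's height over the tangent of half this angle, whatever the lens; pixels are square), "cx", "cy" (the principal point, pixels), "extrinsics" (4x4, takes a point from camera to world coordinates). Camera axes: x right, y up, looking along -z (the intrinsics and any distortion apply to the point x, -y, -z); pixel columns grow to the right and rows downward; lengths in m; the calibration is good to about 2 mm. A picture is of the moment at which its call begins. camera_info takes no time and is no camera call.
- robot.sign_off(): hands the job in; it is judged then, once.
The state is a dict: "clock": time; "joint_positions": joint angles; "qd": joint speeds; "joint_efforts": joint torques, N m; "position": TCP position; "eef_rot": TCP orientation; "force": force on the tool from outside, world axes, zero at the start; "torque": the same for the moment, N m; "grip_width": finger opening in m; "grip_force": force on a finger pad.
Only numpy, scipy, OpenCV 4.12 (cv2) and the standard library are available. Lean on these libraries where they do the work, as an engineer would, in place of code of your own. Each camera call takes 0.05 s, during which the arm holds its last target. There are 200 camera calls.

## Working session

There is one attempt and no reset: what is moved stays moved. The work goes in short steps, Python scripts to look and compute and a tool call to move; the robot and the scene stay as the last step left them, time stands still between calls to the robot, and variables do not carry over. Pictures are saved under pics/ and viewed, at most 10 in all, crops included, and the job is handed in when it is done.

Besides the shell and the picture viewer there is one more tool, called after "Request:" in YAML: its name, and indented under it one key for each argument. carry_out: Moves the arm, as the interface text tells. Its arguments: {"type":"object","properties":{"slide":{"type":"array","items":{"type":"array","items":{"type":"number"}}},"angular":{"type":"array","items":{"type":"array","items":{"type":"number"}}},"gripper":{"type":"array","items":{"type":"number"}},"force":{"type":"number"}},"required":["slide","angular","gripper"]}

```bash
mkdir -p pics; python3 - <<'E'
from rig import robot
import cv2
for n in("top","side"):
    cv2.imwrite(f"pics/{n}0.png",robot.read_camera(n)[:,:,::-1]); print(n,robot.camera_info(n))
print(robot.get_state())
E
```

```text
top {'vertical_fov': 42.66906309272365, 'cx': 257.8398605503587, 'cy': 192.01130904544138, 'extrinsics': array([[ 0.01389927,  0.9923408 , -0.12274585,  0.51935369],
       [-0.99987632,  0.0146973 ,  0.00559841,  0.02429019],
       [ 0.00735956,  0.12265285,  0.99242235,  1.12639102],
       [ 0.        ,  0.        ,  0.        ,  1.        ]])}
side {'vertical_fov': 44.28175156327001, 'cx': 255.4787864094089, 'cy': 193.6391750489171, 'extrinsics': array([[ 0.95937321,  0.12792153, -0.25147389,  0.33445496],
       [-0.28122564,  0.50527081, -0.81585142, -0.96557487],
       [ 0.02269745,  0.85342691,  0.5207181 ,  0.70928514],
       [ 0.        ,  0.        ,  0.        ,  1.        ]])}
{'clock': 0.1, 'joint_positions': array([-1.20911476,  0.47768776,  0.0223752 ,  1.55630375, -0.01155158,
        1.10933081, -0.08308953]), 'qd': array([-2.34864955e-04, -1.43536646e-03,  2.56441007e-04, -4.25385391e-03,
        8.85253884e-04,  5.65832240e-05,  1.48401232e-03]), 'joint_efforts': array([ 4.18410287e-03, -5.84092462e+01,  1.53971761e+00, -2.73315883e+01,
       -5.42539218e-02,  1.30376383e-02,  3.16169030e-05]), 'position': array([0.30533974, 0.60139447, 0.2218201 ]), 'eef_rot': array([ 2.32746862e-01,  9.72537021e-01, -7.87600214e-04, -1.45376765e-04]), 'force': array([0.29941167, 0.06112294, 0.53120479]), 'torque': array([0.02966553, 0.03827497, 0.00419402]), 'grip_force': 0.0, 'grip_width': 0.0879230448924968}
```

View pics/top0.png

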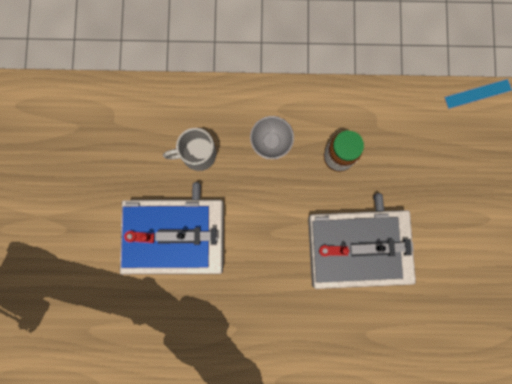

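View pics/side0.png

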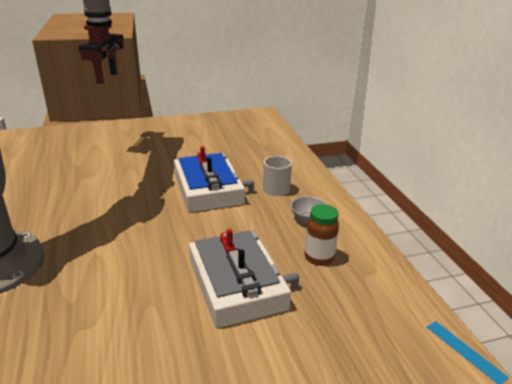

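The top view shows the blue box around (172,237), with its keeper pivot at the left (128,237) and staple at the right (215,235), so box +y is roughly world +y. In the side view the red post is near (203,155) and the black post near (209,165).

```bash
cat > h.py <<'E'
import numpy as np,cv2
from rig import robot
def ray(n,u,v):
    c=robot.camera_info(n);f=192/np.tan(np.radians(c["vertical_fov"]/2));E=c["extrinsics"]
    return E[:3,3],E[:3,:3]@np.array([(u-c["cx"])/f,-(v-c["cy"])/f,-1])
def plane(n,u,v,z):
    o,d=ray(n,u,v);return o+d*(z-o[2])/d[2]
def tri(a,b):
    (o,d),(p,e)=ray("top",*a),ray("side",*b)
    s=np.linalg.lstsq(np.c_[d,-e],p-o,rcond=None)[0];x,y=o+s[0]*d,p+s[1]*e
    return (x+y)/2,np.linalg.norm(x-y)
def proj(n,P):
    c=robot.camera_info(n);f=192/np.tan(np.radians(c["vertical_fov"]/2));E=c["extrinsics"]
    q=E[:3,:3].T@(np.array(P)-E[:3,3]);return c["cx"]+f*q[0]/-q[2],c["cy"]-f*q[1]/-q[2]
E
python3 - <<'E'
from h import *
t=cv2.imread("pics/top0.png");s=cv2.imread("pics/side0.png")
a=cv2.resize(t[190:285,110:235],None,fx=6,fy=6,interpolation=cv2.INTER_CUBIC)
b=cv2.resize(s[135:215,165:265],None,fx=7,fy=7,interpolation=cv2.INTER_CUBIC)
cv2.imwrite("pics/tc.png",a);cv2.imwrite("pics/sc.png",b)
h=cv2.cvtColor(t,cv2.COLOR_BGR2HSV)
m=cv2.inRange(h,(105,150,60),(125,255,255));m[:,240:]=0
cs,_=cv2.findContours(m,0,2);pts=np.vstack(cs)
bx=cv2.boxPoints(cv2.minAreaRect(pts))
for p in bx: print("hatch",p,plane("top",*p,0.06).round(4))
w=cv2.inRange(h,(0,0,150),(180,60,255))|m;w[:195]=0;w[280:]=0;w[:,:115]=0;w[:,230:]=0
w=cv2.morphologyEx(w,cv2.MORPH_OPEN,np.ones((5,5)))
cs,_=cv2.findContours(w,0,2)
for p in cv2.boxPoints(cv2.minAreaRect(max(cs,key=cv2.contourArea))): print("box",p,plane("top",*p,0.06).round(4))
E
```

```text
hatch [122. 207.] [0.6141 0.313  0.06  ]
hatch [207. 207.] [0.6167 0.1284 0.06  ]
hatch [207. 266.] [0.4898 0.1251 0.06  ]
hatch [122. 266.] [0.4873 0.307  0.06  ]
box [120. 242.] [0.5383 0.3137 0.06  ]
box [221. 242.] [0.5414 0.0962 0.06  ]
box [221. 273.] [0.4754 0.0947 0.06  ]
box [120. 273.] [0.4724 0.3105 0.06  ]
```

View pics/tc.png

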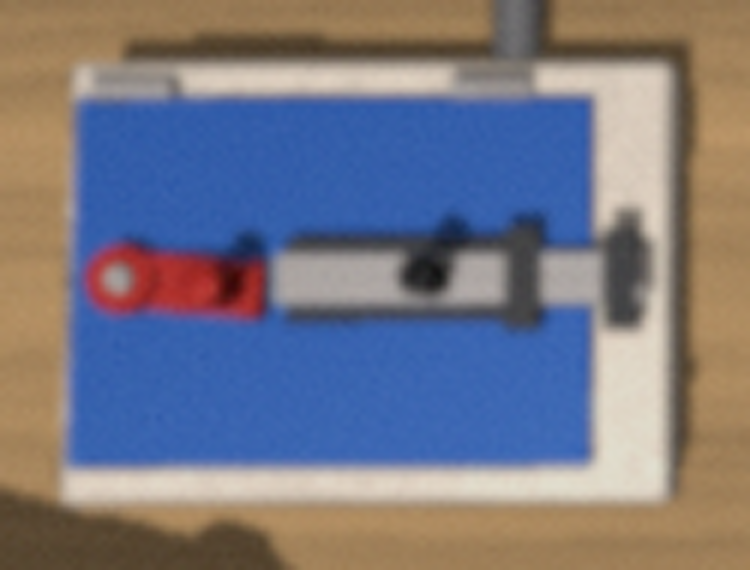

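View pics/sc.png

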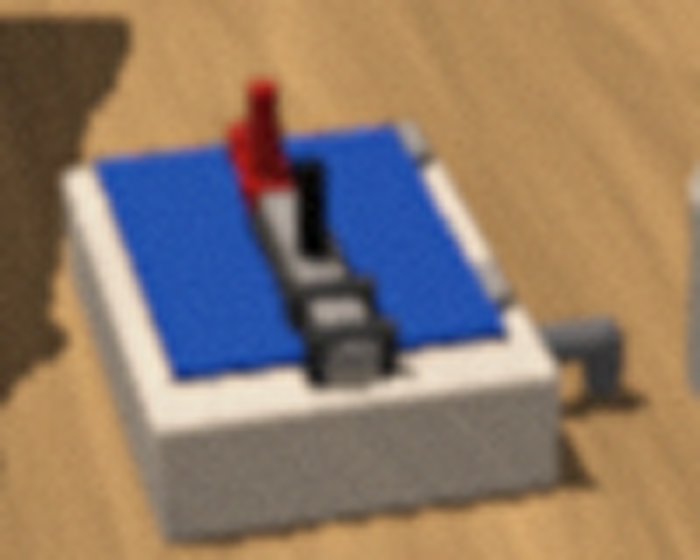

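```bash
python3 - <<'E'
from h import *
P=plane("top",129.7,236.7,.072);S=plane("top",214.5,234.7,.076)
print("pivot",P,"staple",S,"dist",np.linalg.norm((P-S)[:2]))
d=(P-S)[:2];d/=np.linalg.norm(d);yaw=np.arctan2(-d[0],d[1]);print("yaw",yaw)
o=P[:2]-85*d/1000;print("origin",o, "axis",d)
print("redpost",tri((144.2,237.5),(202.6,147.6)),plane("top",144.2,237.5,.114))
print("blk",tri((181.7,235),(209.3,158.6)),plane("top",181.7,235,.114))
for r in (38,):
  q=np.r_[P[:2]-.038*d,.114];print("pred red",q,proj("top",q),proj("side",q))
q=np.r_[o-.030*d,.114];print("pred blk0",q,proj("top",q),proj("side",q))
for x,y in((-80,-110),(80,-110),(-80,110),(80,110)):
  xd=np.array([d[1],-d[0]]);q=np.r_[o+x/1e3*xd+y/1e3*d,.06];print((x,y),(np.array(proj("top",q))-[110,190])*6,(np.array(proj("side",q))-[165,135])*7)
E
```

```text
pivot [0.54967023 0.29033176 0.072     ] staple [0.5563427  0.10934829 0.076     ] dist 0.18110642962589718
yaw 0.03685113409891154
origin [0.55280187 0.20538947] axis [-0.03684279  0.99932107]
redpost (array([0.54695634, 0.25039878, 0.11256966]), np.float64(0.0006769688567362603)) [0.54724988 0.25001872 0.114     ]
blk (array([0.55199684, 0.17360878, 0.11483616]), np.float64(0.002876354695677521)) [0.55343907 0.17346969 0.114     ]
pred red [0.55107026 0.25235756 0.114     ] (np.float64(143.13612788682906), np.float64(235.6125768723971)) (np.float64(203.98300260857977), np.float64(146.7114122152545))
pred blk0 [0.55390715 0.17540983 0.114     ] (np.float64(180.7607520059845), np.float64(234.75761097963124)) (np.float64(210.38666983946345), np.float64(158.4875986568492))
(-80, -110) [672.26617956 493.72794094] [164.42753715 413.86950261]
(80, -110) [666.09104639  48.26402543] [571.79301659 353.38548192]
(-80, 110) [ 54.29543278 508.25947227] [ 60.6757393  156.46212615]
(80, 110) [59.42234478 61.60294781] [421.7473589  111.26638882]
```

Request:
carry_out:
  slide:
    - [-0.9, -0.6, 0]
    - [-0.9, -0.6, 0]
    - [-0.9, -0.6, 0]
    - [-0.9, -0.6, 0]
    - [-0.9, -0.6, 0]
    - [-0.9, -0.6, 0]
    - [-0.9, -0.6, 0]
    - [-0.9, -0.6, 0]
    - [-0.9, -0.6, 0]
    - [-0.9, -0.6, 0]
    - [-0.9, -0.6, 0]
    - [-0.9, -0.6, 0]
  angular:
    - [0, 0, 0]
    - [0, 0, 0]
    - [0, 0, 0]
    - [0, 0, 0]
    - [0, 0, 0]
    - [0, 0, 0]
    - [0, 0, 0]
    - [0, 0, 0]
    - [0, 0, 0]
    - [0, 0, 0]
    - [0, 0, 0]
    - [0, 0, 0]
  gripper: [1, 1, 1, 1, 1, 1, 1, 1, 1, 1, 1, 1]
  force: 15

```text
clock: 1.1
position: [0.4638, 0.3207, 0.2224]
eef_rot: [0.232, 0.973, 0.0, -0.0]
force: [1.3, 0.4, 0.2]
grip_width: 0.0877
grip_force: 0.0
```

Request:
carry_out:
  slide:
    - [-0.352, -0.082, 0]
    - [-0.352, -0.082, 0]
    - [-0.352, -0.082, 0]
    - [-0.352, -0.082, 0.27]
    - [-0.352, -0.082, 0.27]
    - [-0.352, -0.082, 0.27]
    - [-0.352, -0.082, 0.27]
    - [-0.352, -0.082, 0.27]
  angular:
    - [0, 0, 0]
    - [0, 0, 0]
    - [0, 0, 0]
    - [0, 0, 0]
    - [0, 0, 0]
    - [0, 0, 0]
    - [0, 0, 0]
    - [0, 0, 0]
  gripper: [1, 1, 1, 1, 1, 1, 1, 1]

```text
clock: 1.77
position: [0.5481, 0.2512, 0.1432]
eef_rot: [0.232, 0.973, 0.001, 0.0]
force: [-0.2, 0.3, 0.9]
grip_width: 0.0877
grip_force: 0.0
```

```bash
python3 - <<'E'
from h import *
for n,(a,b,c,d) in(("top",(190,285,110,235)),("side",(80,215,130,290))):
    i=robot.read_camera(n)[a:b,c:d,::-1];cv2.imwrite(f"pics/{n}1.png",cv2.resize(i,None,fx=4,fy=4,interpolation=cv2.INTER_CUBIC))
a=cv2.imread("pics/top1.png");b=cv2.imread("pics/side1.png")
o=np.zeros((540,1140+0,3),np.uint8);o[:380,:500]=a;o[:,500:]=b
cv2.imwrite("pics/c1.png",cv2.resize(o,None,fx=.7,fy=.7))
s=robot.get_state();print(s["position"],s["eef_rot"])
E
```

```text
[0.54899617 0.25103697 0.14420358] [0.23207911 0.97269483 0.00147143 0.00137242]
```

View pics/c1.png

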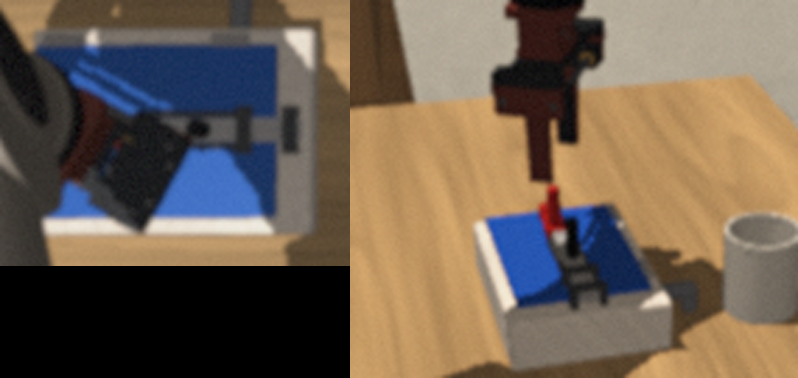

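The open fingers straddle the red post in both views: the tips' midpoint at about (554,159) sits above the post top at (553,188). Next I descend and close.

Request:
carry_out:
  slide:
    - [0, 0, 0.1]
    - [0, 0, 0.19]
    - [0, 0, 0.19]
    - [0, 0, 0.19]
    - [0, 0, 0.19]
    - [0, 0, 0.19]
    - [0, 0, 0.19]
    - [0, 0, 0.19]
    - [0, 0, 0.19]
    - [0, 0, 0.19]
    - [0, 0, 0.19]
    - [0, 0, 0.19]
    - [0, 0, 0.19]
    - [0, 0, 0.19]
  angular:
    - [0, 0, 0]
    - [0, 0, 0]
    - [0, 0, 0]
    - [0, 0, 0]
    - [0, 0, 0]
    - [0, 0, 0]
    - [0, 0, 0]
    - [0, 0, 0]
    - [0, 0, 0]
    - [0, 0, 0]
    - [0, 0, 0]
    - [0, 0, 0]
    - [0, 0, 0]
    - [0, 0, 0]
  gripper: [1, 1, 1, 1, 0, 0, 0, 0, 0, 0, 0, 0, 0, 0]
  force: 15

```text
clock: 3.03
position: [0.5478, 0.2494, 0.0846]
eef_rot: [0.233, 0.973, -0.0, -0.0]
force: [0.1, 0.9, -0.4]
grip_width: 0.0246
grip_force: 0.0
```

Request:
carry_out:
  slide:
    - [0, 0, 0]
    - [0, 0, 0]
    - [0, 0, 0]
    - [0, 0, 0]
    - [0, 0, 0]
    - [0, 0, 0]
  angular:
    - [0, 0, 0]
    - [0, 0, 0]
    - [0, 0, 0]
    - [0, 0, 0]
    - [0, 0, 0]
    - [0, 0, 0]
  gripper: [0, 0, 0, 0, 0, 0]

```text
clock: 3.53
position: [0.548, 0.2515, 0.0846]
eef_rot: [0.232, 0.973, 0.001, 0.0]
force: [2.5, 5.1, -3.4]
grip_width: 0.0136
grip_force: 15.0
```

Request:
carry_out:
  slide:
    - [0.018, -0.006, 0]
    - [0.038, -0.01, 0]
    - [0.06, -0.01, 0]
    - [0.082, -0.008, 0]
    - [0.103, 0, 0]
    - [0.122, 0.01, 0]
    - [0.135, 0.02, 0]
    - [0.146, 0.03, 0]
    - [0.154, 0.04, 0]
    - [0.161, 0.05, 0]
    - [0.166, 0.058, 0]
    - [0.17, 0.067, 0]
    - [0.17, 0.067, 0]
    - [0.17, 0.067, 0]
  angular:
    - [0, 0, 0]
    - [0, 0, 0]
    - [0, 0, 0]
    - [0, 0, 0]
    - [0, 0, 0]
    - [0, 0, 0]
    - [0, 0, 0]
    - [0, 0, 0]
    - [0, 0, 0]
    - [0, 0, 0]
    - [0, 0, 0]
    - [0, 0, 0]
    - [0, 0, 0]
    - [0, 0, 0]
  gripper: [0, 0, 0, 0, 0, 0, 0, 0, 0, 0, 0, 0, 0, 0]

```text
clock: 4.7
position: [0.5079, 0.2894, 0.0842]
eef_rot: [0.233, 0.973, -0.002, -0.003]
force: [-9.3, -3.7, 8.4]
grip_width: 0.0139
grip_force: 15.0
```

Request:
carry_out:
  slide:
    - [0, 0.01, 0]
    - [0, 0.02, 0]
    - [0, 0.02, 0]
    - [0, 0.02, 0]
  angular:
    - [0, 0, 0]
    - [0, 0, 0]
    - [0, 0, 0]
    - [0, 0, 0]
  gripper: [0, 0, 0, 0]

```text
clock: 5.03
position: [0.5085, 0.2918, 0.0836]
eef_rot: [0.233, 0.972, -0.005, -0.005]
force: [-13.4, -10.2, 14.9]
grip_width: 0.0134
grip_force: 15.0
```

Request:
carry_out:
  slide:
    - [0, 0, 0]
    - [0, 0, 0]
    - [0, 0, 0]
    - [0, 0, 0]
    - [0, 0, 0]
    - [0, 0, 0]
    - [0, 0, 0]
    - [0, 0, 0]
    - [0, 0, -0.1]
    - [0, 0, -0.2]
    - [0, 0, -0.3]
    - [0, 0, -0.45]
    - [0, 0, -0.45]
    - [0.3, 0, -0.45]
    - [0.6, 0, -0.45]
    - [0.6, 0, -0.45]
    - [0.6, 0, -0.45]
    - [0.6, 0, -0.45]
  angular:
    - [0, 0, 0]
    - [0, 0, 0]
    - [0, 0, 0]
    - [0, 0, 0]
    - [0, 0, 0]
    - [0, 0, 0]
    - [0, 0, 0]
    - [0, 0, 0]
    - [0, 0, 0]
    - [0, 0, 0]
    - [0, 0, 0]
    - [0, 0, 0]
    - [0, 0, 0]
    - [0, 0, 0]
    - [0, 0, 0]
    - [0, 0, 0]
    - [0, 0, 0]
    - [0, 0, 0]
  gripper: [1, 1, 1, 1, 1, 1, 1, 1, 1, 1, 1, 1, 1, 1, 1, 1, 1, 1]

```text
clock: 6.53
position: [0.3478, 0.3805, 0.2197]
eef_rot: [0.229, 0.973, 0.0, -0.001]
force: [-0.7, -0.1, -0.6]
grip_width: 0.0877
grip_force: 0.0
```

```bash
python3 - <<'E'
from h import *
i=robot.read_camera("top")[190:285,110:235,::-1];cv2.imwrite("pics/top2.png",cv2.resize(i,None,fx=6,fy=6,interpolation=cv2.INTER_CUBIC))
print(robot.get_state()["position"],robot.get_state()["force"])
E
```

```text
[0.34763114 0.3808477  0.21971128] [-2.13908533  0.96197609  0.20594813]
```

View pics/top2.png

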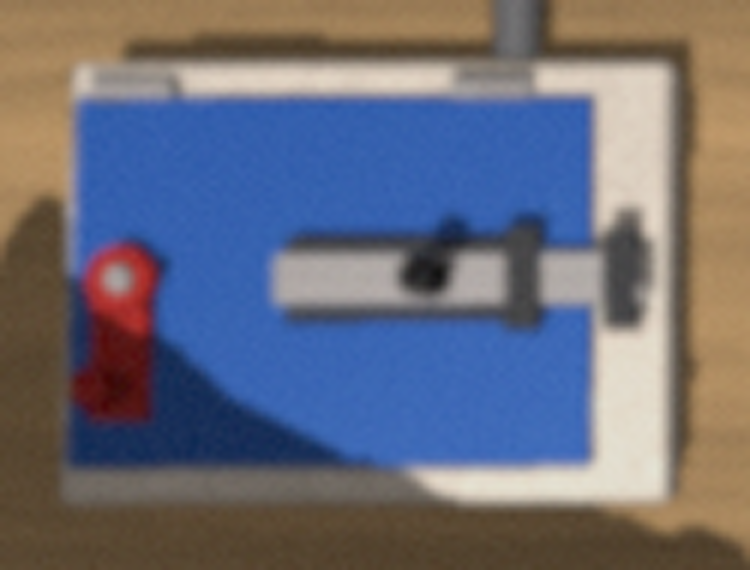

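The red keeper now points straight down from its pivot (118,280), fully aside, and the black post is unmoved at (425,272). Next I go to the bolt.

Request:
carry_out:
  slide:
    - [-0.92, -0.309, 0]
    - [-0.92, -0.309, 0]
    - [-0.92, -0.309, 0]
    - [-0.92, -0.309, 0]
    - [-0.92, -0.309, 0]
    - [-0.92, -0.309, 0]
    - [-0.92, -0.309, 0]
    - [-0.92, -0.309, 0]
    - [-0.92, -0.309, 0]
    - [-0.92, -0.309, 0]
    - [-0.92, -0.309, 0]
  angular:
    - [0, 0, 0]
    - [0, 0, 0]
    - [0, 0, 0]
    - [0, 0, 0]
    - [0, 0, 0]
    - [0, 0, 0]
    - [0, 0, 0]
    - [0, 0, 0]
    - [0, 0, 0]
    - [0, 0, 0]
    - [0, 0, 0]
  gripper: [1, 1, 1, 1, 1, 1, 1, 1, 1, 1, 1]

```text
clock: 7.5
position: [0.5571, 0.1709, 0.2195]
eef_rot: [0.232, 0.973, 0.0, -0.0]
force: [0.4, 0.5, -0.1]
grip_width: 0.0879
grip_force: 0.0
```

Request:
carry_out:
  slide:
    - [0.018, 0, 0]
    - [0.018, 0, 0.1]
    - [0.018, 0, 0.2]
    - [0.018, 0, 0.3]
    - [0.018, 0, 0.38]
    - [0.018, 0, 0.445]
    - [0.018, 0, 0.445]
    - [0.018, 0, 0.445]
    - [0.018, 0, 0.445]
    - [0.018, 0, 0.445]
    - [0.018, 0, 0.445]
    - [0.018, 0, 0.445]
    - [0.018, 0, 0.445]
    - [0.018, 0, 0.445]
    - [0.018, 0, 0.445]
    - [0.018, 0, 0.445]
    - [0.018, 0, 0.445]
    - [0.018, 0, 0.445]
    - [0.018, 0, 0.445]
    - [0.018, 0, 0.445]
  angular:
    - [0, 0, 0]
    - [0, 0, 0]
    - [0, 0, 0]
    - [0, 0, 0]
    - [0, 0, 0]
    - [0, 0, 0]
    - [0, 0, 0]
    - [0, 0, 0]
    - [0, 0, 0]
    - [0, 0, 0]
    - [0, 0, 0]
    - [0, 0, 0]
    - [0, 0, 0]
    - [0, 0, 0]
    - [0, 0, 0]
    - [0, 0, 0]
    - [0, 0, 0]
    - [0, 0, 0]
    - [0, 0, 0]
    - [0, 0, 0]
  gripper: [1, 1, 1, 1, 1, 1, 1, 0, 0, 0, 0, 0, 0, 0, 0, 0, 0, 0, 0, 0]
  force: 20

```text
clock: 9.17
position: [0.5545, 0.174, 0.0865]
eef_rot: [0.232, 0.973, 0.002, 0.001]
force: [4.6, 3.6, -4.3]
grip_width: 0.0134
grip_force: 20.0
```

Request:
carry_out:
  slide:
    - [0.007, 0.013, 0]
    - [0.014, 0.026, 0]
    - [0.021, 0.039, 0]
    - [0.028, 0.052, 0]
    - [0.035, 0.065, 0]
    - [0.042, 0.078, 0]
    - [0.049, 0.091, 0]
    - [0.056, 0.104, 0]
    - [0.063, 0.117, 0]
    - [0.068, 0.126, 0]
    - [0.073, 0.135, 0]
    - [0.073, 0.135, 0]
    - [0.073, 0.135, 0]
    - [0.073, 0.135, 0]
  angular:
    - [0, 0, 0]
    - [0, 0, 0]
    - [0, 0, 0]
    - [0, 0, 0]
    - [0, 0, 0]
    - [0, 0, 0]
    - [0, 0, 0]
    - [0, 0, 0]
    - [0, 0, 0]
    - [0, 0, 0]
    - [0, 0, 0]
    - [0, 0, 0]
    - [0, 0, 0]
    - [0, 0, 0]
  gripper: [0, 0, 0, 0, 0, 0, 0, 0, 0, 0, 0, 0, 0, 0]

```text
clock: 10.33
position: [0.5537, 0.2142, 0.0864]
eef_rot: [0.234, 0.972, -0.002, 0.002]
force: [5.1, -7.5, 0.0]
grip_width: 0.0135
grip_force: 20.0
```

Request:
carry_out:
  slide:
    - [0.005, 0.008, 0]
    - [0.01, 0.016, 0]
    - [0.01, 0.016, 0]
    - [0.01, 0.016, 0]
  angular:
    - [0, 0, 0]
    - [0, 0, 0]
    - [0, 0, 0]
    - [0, 0, 0]
  gripper: [0, 0, 0, 0]

```text
clock: 10.67
position: [0.5537, 0.2145, 0.0864]
eef_rot: [0.236, 0.972, -0.005, 0.002]
force: [5.1, -18.0, 5.0]
grip_width: 0.0138
grip_force: 20.0
```

At the stop: 0.3 mm further travel while the force rose to 18 N. Release, lift, move away and check.

Request:
carry_out:
  slide:
    - [0, 0, 0]
    - [0, 0, 0]
    - [0, 0, 0]
    - [0, 0, 0]
    - [0, 0, 0]
    - [0, 0, 0]
    - [0, 0, 0]
    - [0, 0, 0]
    - [0, 0, -0.1]
    - [0, 0, -0.2]
    - [0, 0, -0.3]
    - [0, 0, -0.45]
    - [0, 0, -0.45]
    - [0.3, 0.2, -0.45]
    - [0.6, 0.4, -0.45]
    - [0.7, 0.4, -0.45]
    - [0.7, 0.4, -0.45]
    - [0.7, 0.4, -0.45]
    - [0.7, 0.4, -0.45]
    - [0.7, 0.4, -0.45]
  angular:
    - [0, 0, 0]
    - [0, 0, 0]
    - [0, 0, 0]
    - [0, 0, 0]
    - [0, 0, 0]
    - [0, 0, 0]
    - [0, 0, 0]
    - [0, 0, 0]
    - [0, 0, 0]
    - [0, 0, 0]
    - [0, 0, 0]
    - [0, 0, 0]
    - [0, 0, 0]
    - [0, 0, 0]
    - [0, 0, 0]
    - [0, 0, 0]
    - [0, 0, 0]
    - [0, 0, 0]
    - [0, 0, 0]
    - [0, 0, 0]
  gripper: [1, 1, 1, 1, 1, 1, 1, 1, 1, 1, 1, 1, 1, 1, 1, 1, 1, 1, 1, 1]

```text
clock: 12.33
position: [0.4118, 0.4335, 0.2209]
eef_rot: [0.227, 0.974, 0.001, -0.002]
force: [-1.0, 0.7, -0.6]
grip_width: 0.0879
grip_force: 0.0
```

```bash
python3 - <<'E'
from h import *
cv2.imwrite("pics/full3.png",robot.read_camera("top")[:,:,::-1])
i=cv2.imread("pics/full3.png")[190:285,110:235];cv2.imwrite("pics/top3.png",cv2.resize(i,None,fx=6,fy=6,interpolation=cv2.INTER_CUBIC))
a,b=cv2.imread("pics/top0.png"),cv2.imread("pics/full3.png")
print(cv2.absdiff(a,b)[90:300,225:430].max(2).__gt__(60).sum(), cv2.absdiff(a,b)[110:190,150:300].max(2).__gt__(60).sum(),robot.get_state()["force"])
E
```

```text
166 0 [0.17470443 0.84196172 0.50164347]
```

View pics/top3.png

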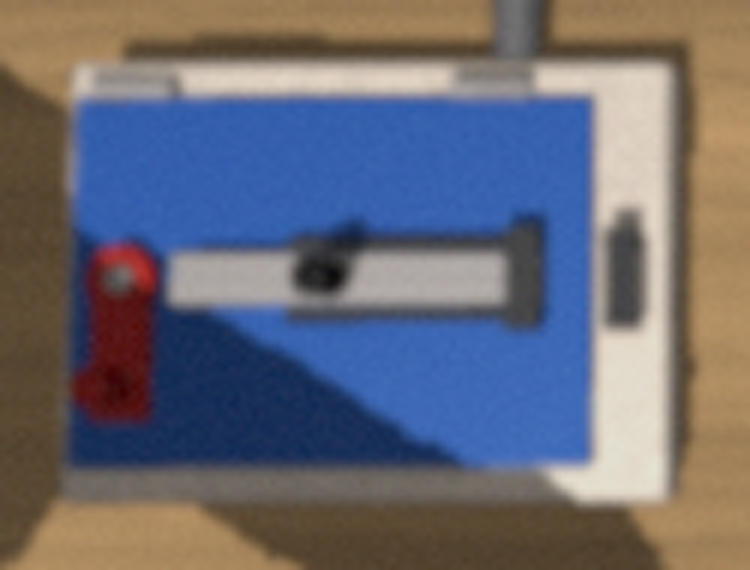

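The keeper is aside (bar straight down from (122,275)). The bolt is clear of the staple (627,270), with its post at (320,272), about 40 mm back. The 166 changed pixels are probably the arm's shadow; the arm never went near the grey box.

```bash
python3 -c "
from rig import robot
print(robot.sign_off())"
```

```text
the job is handed in; nothing more can be done
None
```

The blue fresh-water hatch is unlocked and handed in at about 12.4 s: I swung the keeper fully aside first, then slid the bolt about 40 mm back to its stop and let go; the arm never went near the grey latch, mug, jar or bowl.

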